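# Put the leftover brass pipe fittings back in their stock bins

### The job

The water-heater hook-up is done: put the four leftover brass fittings lying loose on the bench (coupling, elbow, tee and stop end) back into the stock bins, each into the bin that already holds fittings of its own shape. Lay each one flat on the empty floor in front of the stock, the same way up as it lay on the bench and not leaning on a wall or lying on other fittings. Leave the white plastic elbow and the roll of tape where they are.

Things in the scene. Friction and masses are not known exactly. Their poses are not given: they have to be found in the camera images.
- coupling: Loose brass straight coupling for 22 mm pipe: two hexagon nuts end to end, 54 long along its x, 33 wide, 31 high, 0.15 to 0.3 kg. Origin: centre of its underside. Underside flat at z = 0, top at 31, pipe axis at z = 15.5; z up. Sizes in mm.
- elbow: Loose brass elbow for 22 mm pipe: two arms at right angles along +x and +y, each ending 44 from the corner in a hexagon nut; arms 33 wide, 31 high, 0.17 to 0.33 kg. Origin: on the underside where the arm axes cross, so it reaches from -16.5 to 44 in x and in y. Underside flat at z = 0, top at 31, pipe axis at z = 15.5; z up. Sizes in mm.
- tee: Loose brass tee for 22 mm pipe: a straight run along y, 88 long (y = -44 to 44), and a branch along +x ending at x = 44; arms 33 wide, 31 high, 0.24 to 0.48 kg. Origin: on the underside where the axes cross, so it reaches from -16.5 to 44 in x. Underside flat at z = 0, top at 31, pipe axis at z = 15.5; z up. Sizes in mm.
- stopend: Loose brass stop end (blind end) for 22 mm pipe: one hexagon nut on a short closed hexagon plug, 36 long along its x (plug at -x, open nut at +x), 33 wide, 31 high, 0.09 to 0.18 kg. Origin: centre of its underside. Underside flat at z = 0, top at 31, pipe axis at z = 15.5; z up. Sizes in mm.
- coupling_bin: Fixed grey plastic stock bin, inside 150 x 110 (x by y), walls and floor 3 thick; sides 30 high, back wall (+x) 45, front lip (-x) 18. Origin: centre of its underside; floor surface at z = 3. Three brass couplings lying side by side fixed at the back, 34 high, from x = +18 to the back wall; the floor in front, x = -75 to +18, y = -55 to 55, is empty. Sizes in mm.
- elbow_bin: Fixed grey plastic stock bin, inside 150 x 110 (x by y), walls and floor 3 thick; sides 30 high, back wall (+x) 45, front lip (-x) 18. Origin: centre of its underside; floor surface at z = 3. Two brass elbows fixed at the back, 34 high, from x = +7 to the back wall; the floor in front, x = -75 to +7, y = -55 to 55, is empty. Sizes in mm.
- tee_bin: Fixed grey plastic stock bin, inside 150 x 110 (x by y), walls and floor 3 thick; sides 30 high, back wall (+x) 45, front lip (-x) 18. Origin: centre of its underside; floor surface at z = 3. One brass tee (run along y, branch to the back) fixed at the back, 34 high, from x = +11.5 to the back wall; the floor in front, x = -75 to +11.5, y = -55 to 55, is empty. Sizes in mm.
- stopend_bin: Fixed grey plastic stock bin, inside 150 x 110 (x by y), walls and floor 3 thick; sides 30 high, back wall (+x) 45, front lip (-x) 18. Origin: centre of its underside; floor surface at z = 3. Three brass stop ends lying side by side fixed at the back, 34 high, from x = +36 to the back wall; the floor in front, x = -75 to +36, y = -55 to 55, is empty. Sizes in mm.
- plastic_elbow: Bystander, to be left alone: loose white plastic push-fit elbow, round arms along +x and +y ending 42 from the corner, 31 wide and high, 50 g. Origin: on the underside where the arm axes cross. Sizes in mm.
- tape_roll: Bystander, to be left alone: white spool of thread-seal tape lying flat beyond the fittings, 56 diameter, 18 high, 30 g. Origin: centre of its underside. Sizes in mm.
Mind the look-alikes: they are no part of the job. What is shaped like the stopend_bin but brown or green is not meant.

How it is judged (in metres and radians):
At the end, for the whole second after the job is handed in: Each of the four brass fittings lies within its own kind's bin, in front of the stock, its underside on the bin's floor (within 4 mm), level within 0.1 rad and the same way up as at the start, released and at rest (x of coupling in the frame of coupling_bin between -0.075 and 0.03 m and y of coupling in the frame of coupling_bin between -0.055 and 0.055 m and z of coupling in the frame of coupling_bin between -0.001 and 0.007 m and angle between each of coupling, elbow, tee, stopend's own z axis and vertical below 0.1 rad and linear speed of each of coupling, elbow, tee, stopend below 0.02 m/s and x of elbow in the frame of elbow_bin between -0.075 and 0.03 m and y of elbow in the frame of elbow_bin between -0.055 and 0.055 m and z of elbow in the frame of elbow_bin between -0.001 and 0.007 m and x of tee in the frame of tee_bin between -0.075 and 0.03 m and y of tee in the frame of tee_bin between -0.055 and 0.055 m and z of tee in the frame of tee_bin between -0.001 and 0.007 m and x of stopend in the frame of stopend_bin between -0.075 and 0.03 m and y of stopend in the frame of stopend_bin between -0.055 and 0.055 m and z of stopend in the frame of stopend_bin between -0.001 and 0.007 m); the robot touches nothing.
It fails at once if the white plastic elbow was moved more than 20 mm (distance of plastic_elbow from where it was at the start of the episode above 0.02 m).
It fails at once if the tape roll was moved more than 20 mm (distance of tape_roll from where it was at the start of the episode above 0.02 m).
It also fails if it takes over 96 s, if anything falls off the work surface, if the arm or the gripper's body presses on something with over 40 N, if the wrist force passes 120 N, or if a joint passes its speed limit or range.

### The arm

A 6-joint arm with a two-finger parallel gripper is mounted at the origin on the work surface. World frame = base frame: x ahead of the robot, y to its left, z up, the work surface at z = 0. Lengths are in mm, angles in rad, forces in N, time in s.
With the tool pointing down it reaches from about 300 to 750 mm from the base axis. Payload 8.5 kg.
Tool frame: the origin (TCP) lies midway between the tips of the shut fingers; the grasp point (between the pads) lies 19 mm behind it; z points along the fingers, y is the line along which they close (so a half turn about z gives the same grasp; the last joint's range is limited). The gripper opens to 88 mm and grips with 3 to 60 N. Pads are 18 mm wide; open, the fingers measure 123 mm over their backs; the gripper's body (75 mm by 187 mm) begins 45 mm behind the grasp point.
Start: joints at [-1.437, 0.381, 1.297, -0, 1.464, -0.215], TCP at [187.967, -516.864, 238.748] pointing down, gripper open.
Joint ranges: [-3.11, 3.11], [-0.89, 2.33], [0.22, 2.48], [-1.42, 4.56], [0.17, 2.85], [-2.88, 2.88]. Speed limits (rad/s): [2.39, 2.39, 3.14, 3.14, 3.14, 3.14].

### API

Orientations are given as a rotation vector (axis times angle).
In Python, from workcell import get_obs, grab_frame, close_job gives the robot as it stands.
- The arm moves only by the tool apply_moves, never from a script. Its arguments are lists of equal length, an entry for each row: "dp": the shift along the tool's x, y, z scaled (see below), a list of three; "angular": the turn, a rotation vector about the tool's x, y, z scaled (see below), a list of three. A call has 1 to 20 rows; each row is the pose to reach, as a shift and turn from the pose commanded when the call began, along the tool's axes at that moment; what a row does not reach only later rows make up. The controller multiplies each number of a shift by 200 mm and each number of a turn by pi/2 rad. A row lasts 1/10 s, in which the tool goes at most 50 mm and 8.59 degrees, less where a joint would pass 70% of its speed; a pose out of reach is approached as far as the arm can. A call with a number of a shift or a turn outside -1 to 1 is refused whole. A call with a gripper value outside its range is refused whole. "gripper" is the opening, from -1 (shut) to 1 (fully open), set as the call begins (left out, the last holds). The fingers move at their own pace and stop on an object; "newtons" is the grip in N (left out, the last holds). Time passes only in rows, so rows that repeat a pose let the fingers close. It gives the time, the measured TCP pose, the force, the opening and the grip force at its end, in the units of the state.
- get_obs(): the state, without advancing time (a new reading comes with each control period).
- grab_frame(name): name is "scene" or "top"; returns a dict with "pixels" (400x640x3 uint8, red, green, blue), "range_z" (400x640 float32, mm along the optical axis (not along the pixel's ray), 0 where there is no reading), "fx", "fy", "cx", "cy" (pixels), "view" (4x4, takes a point from world to camera coordinates). Camera axes: x right, y up, looking along -z (the intrinsics and any distortion apply to the point x, -y, -z); pixel columns grow to the right and rows downward; lengths in mm; the calibration is good to about 2 mm. A picture is of the moment at which its call begins.
- close_job(): hands the job in; it is judged then, once.
The state is a dict: "time_s": time; "q": joint angles; "joint_velocities": joint speeds; "joint_efforts": joint torques, N m; "eef_pos": TCP position; "ee_rot": TCP orientation; "ft_force": force on the tool from outside, world axes, zero at the start; "moment": the same for the moment, N m; "finger_gap": finger opening in mm; "grasp_force": force on a finger pad.
Only numpy, scipy, OpenCV 4.12 (cv2) and the standard library are available. Lean on these libraries where they do the work, as an engineer would, in place of code of your own. Each camera call takes 0.05 s, during which the arm holds its last target. There are 200 camera calls.

## Working session

There is one attempt and no reset: what is moved stays moved. The work goes in short steps, Python scripts to look and compute and a tool call to move; the robot and the scene stay as the last step left them, time stands still between calls to the robot, and variables do not carry over. Pictures are saved under pics/ and viewed, at most 14 in all, crops included, and the job is handed in when it is done.

Besides the shell and the picture viewer there is one more tool, called as name(argument=value, ...), one argument or row to a line, values as JSON. apply_moves: Moves the arm, as the interface text tells. Shifts and turns lie within -1 to 1; 1 stands for 200 mm of shift or pi/2 rad of turn. Its arguments: {"type":"object","properties":{"dp":{"type":"array","items":{"type":"array","items":{"type":"number","minimum":-1,"maximum":1}}},"angular":{"type":"array","items":{"type":"array","items":{"type":"number","minimum":-1,"maximum":1}}},"gripper":{"type":"number"},"newtons":{"type":"number"}},"required":["dp","angular"]}

```bash
mkdir -p pics; cat > h.py <<'E'
import numpy as np, cv2
from workcell import get_obs, grab_frame, close_job
def snap(n,f):
    d=grab_frame(n); cv2.imwrite(f,cv2.cvtColor(d['pixels'],cv2.COLOR_RGB2BGR)); np.savez(''+n+'.npz',**d); return d
def world(d):
    Z=d['range_z']; v,u=np.mgrid[:Z.shape[0],:Z.shape[1]]
    P=np.stack([(u-d['cx'])/d['fx']*Z,-(v-d['cy'])/d['fy']*Z,-Z,np.ones_like(Z)],-1)
    W=(P@np.linalg.inv(d['view']).T)[...,:3]; W[Z==0]=np.nan; return W
E
python3 - <<'E'
from h import *
print(get_obs())
for n in('top','scene'):
    d=snap(n,f'pics/{n}0.png'); print({k:(v if np.size(v)<17 else v.shape) for k,v in d.items()}); W=world(d); print(np.nanmin(W,(0,1)),np.nanmax(W,(0,1)))
E
```

```text
{'time_s': 0.0, 'q': array([-1.43730207e+00,  3.81180021e-01,  1.29820683e+00, -7.21326281e-06,
        1.46360813e+00, -2.15272459e-01]), 'joint_velocities': array([ 2.94826952e-04,  4.01085093e-05, -8.94626342e-04, -1.35596335e-03,
        6.95612588e-04, -1.00722202e-04]), 'joint_efforts': array([ 1.48045943e-03, -4.37924123e+01, -2.24556112e+01,  7.13723386e-02,
        3.51593038e-02, -1.30345388e-04]), 'eef_pos': array([ 187.93049001, -516.61319709,  238.1645407 ]), 'ee_rot': array([-3.09256596e+00, -5.44827134e-01, -7.87538002e-05]), 'ft_force': array([-0.5161573 , -0.46579102, -0.04470173]), 'moment': array([ 0.02300512,  0.005778  , -0.02842269]), 'grasp_force': 0.0, 'finger_gap': 87.88238990481953}
{'pixels': (400, 640, 3), 'range_z': (400, 640), 'fx': 441.0767373330196, 'fy': 441.0767373330196, 'cx': 320.81493194464497, 'cy': 199.05188414871162, 'view': array([[-1.53652923e-03, -9.99751068e-01, -2.22584968e-02,
         1.14052153e+02],
       [ 9.95927169e-01, -3.53646399e-03,  9.00919975e-02,
        -5.77104648e+02],
       [-9.01482871e-02, -2.20294127e-02,  9.95684685e-01,
        -1.24788043e+03],
       [ 0.00000000e+00,  0.00000000e+00,  0.00000000e+00,
         1.00000000e+00]])}
[ -261.92249326 -1379.62152003  -772.77051956] [1363.77346425 1498.78735584  689.53738559]
{'pixels': (400, 640, 3), 'range_z': (400, 640), 'fx': 369.2440978499038, 'fy': 369.2440978499038, 'cx': 317.1622054028313, 'cy': 208.85030218077054, 'view': array([[ 3.58139604e-01,  9.33666832e-01, -1.50669395e-03,
        -3.17687869e+02],
       [-5.74421037e-01,  2.21610296e-01,  7.87990703e-01,
         2.90059950e+02],
       [ 7.36054683e-01, -2.81345202e-01,  6.15685294e-01,
        -1.42863675e+03],
       [ 0.00000000e+00,  0.00000000e+00,  0.00000000e+00,
         1.00000000e+00]])}
[-1346.38194239 -1417.21445047  -760.81934872] [1208.34473189 1510.48067846  516.71454868]
```

View pics/top0.png

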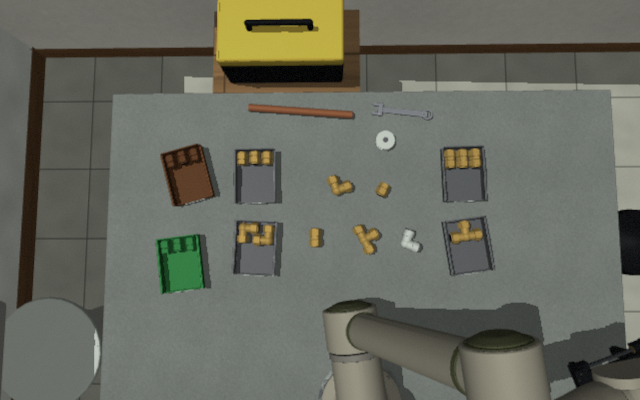

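View pics/scene0.png

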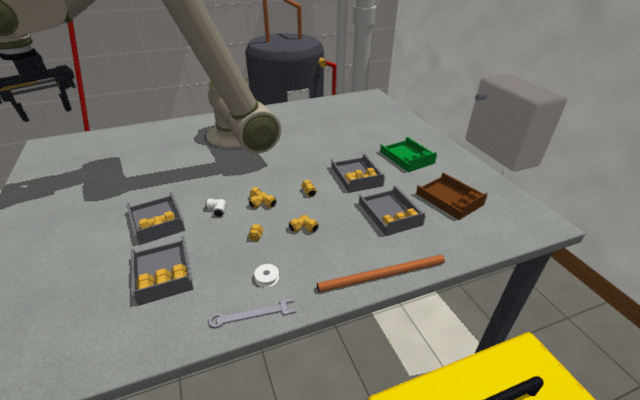

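Top view (world x is up in the picture, y to the left). Loose fittings: elbow (340,186), stop end (383,190), coupling (316,238), tee (366,240), with the white elbow at (410,241) and the tape at (386,140). Grey bins: stop ends (255,177), elbows (255,247), couplings (464,175), tee (467,245). The brown and green bins are decoys.

```bash
python3 - <<'E'
from h import *
d=dict(np.load('top.npz')); W=world(d); hsv=cv2.cvtColor(d['pixels'],cv2.COLOR_RGB2HSV)
def ray(u,v,z):
    R=d['view'][:3,:3];t=d['view'][:3,3];c=-R.T@t
    r=R.T@np.array([(u-d['cx'])/d['fx'],-(v-d['cy'])/d['fy'],-1]);return c+r*(z-c[2])/r[2]
brass=((hsv[...,0]>12)&(hsv[...,0]<28)&(hsv[...,1]>130)&(hsv[...,2]>60)).astype(np.uint8)
brass[:100]=0;brass[300:]=0
n,l,s,c=cv2.connectedComponentsWithStats(brass)
for i in range(1,n):
    if s[i,4]<40: continue
    m=l==i; z=W[m][:,2]
    cs,_=cv2.findContours(m.astype(np.uint8),0,1)
    q=np.array([ray(u,v,18)[:2] for u,v in cs[0][:,0]],np.float32)
    top=np.percentile(z,90)
    print(c[i].round(),s[i,4],'ztop %.1f'%top,'rect',cv2.minAreaRect(q),'mean',W[m].mean(0).round(1))
print('table z',np.nanmedian(W[200:215,330:400,2]), np.nanmedian(W[170:180,415:430,2]))
for nm,(u,v) in dict(stop=(255,177),elb=(255,247),coup=(464,175),tee=(467,245)).items():
    X=W[v-45:v+45,u-40:u+40].reshape(-1,3); col=hsv[v-45:v+45,u-40:u+40].reshape(-1,3)
    p=X[(X[:,2]>10)]; print(nm,cv2.minAreaRect(p[:,:2].astype(np.float32)),len(p),'floor',np.median(X[(X[:,2]<8)&(col[:,2]<90)][:,2]) )
    hi=X[X[:,2]>38];print('  back',hi[:,:2].mean(0).round(1),len(hi))
m=(hsv[...,1]<40)&(hsv[...,2]>170);m[:100]=0;m[300:]=0;m[:,:330]=0;m[:,440:]=0
n,l,s,c=cv2.connectedComponentsWithStats(m.astype(np.uint8))
for i in range(1,n):
    if s[i,4]>40: print('white',c[i],s[i,4],W[l==i].mean(0))
a=d['pixels'][155:275,290:440];b=cv2.resize(a,None,fx=5,fy=5,interpolation=cv2.INTER_NEAREST)
cv2.imwrite('pics/crop.png',cv2.cvtColor(b,cv2.COLOR_RGB2BGR))
E
```

```text
[462. 158.] 596 ztop nan rect ((697.2518920898438, -299.7921142578125), (56.09435272216797, 102.47940063476562), 1.8602910041809082) mean [nan nan nan]
[242. 158.] 132 ztop nan rect ((702.0527954101562, 345.1189270019531), (39.00398254394531, 29.635637283325195), 0.7794823050498962) mean [nan nan nan]
[254. 157.] 131 ztop nan rect ((703.40234375, 309.61834716796875), (36.18000030517578, 29.606647491455078), 0.6379485726356506) mean [nan nan nan]
[266. 157.] 127 ztop 36.9 rect ((701.756103515625, 274.1216735839844), (38.912899017333984, 29.565210342407227), 0.4966667592525482) mean [699.8 271.1  31. ]
[191. 182.] 530 ztop nan rect ((631.0294799804688, 491.2906494140625), (110.61150360107422, 98.15055084228516), 15.293877601623535) mean [nan nan nan]
[339. 185.] 255 ztop nan rect ((623.665283203125, 58.21997833251953), (60.60026931762695, 55.054847717285156), 24.087570190429688) mean [nan nan nan]
[382. 189.] 117 ztop 33.7 rect ((606.0911254882812, -66.78424072265625), (31.26475715637207, 36.250213623046875), 58.652015686035156) mean [605.1 -64.8  28.9]
[465. 233.] 390 ztop 36.3 rect (
[... 737 characters left out ...]
 987 floor 1.6284160836303272
  back [647.9 309.4] 106
elb ((463.70819091796875, 304.4091491699219), (126.89070129394531, 214.4573211669922), 89.1751937866211) 1150 floor 2.0515024891766416
  back [499.3 302.9] 70
coup ((645.418212890625, -297.7750244140625), (271.5970458984375, 143.85360717773438), 11.241209983825684) 1288 floor 3.3099618798490837
  back [ 662.6 -302. ] 110
tee ((449.9361572265625, -308.4980773925781), (263.47515869140625, 136.50555419921875), 8.57279109954834) 1078 floor 3.2177545820893556
  back [ 503.9 -294.8] 63
white [384.64583333 139.5375    ] 240 [753.08460979 -75.04221505  18.50204342]
white [408.97333333 241.16      ] 150 [ 455.87176886 -138.46911792   29.52830768]
```

View pics/crop.png

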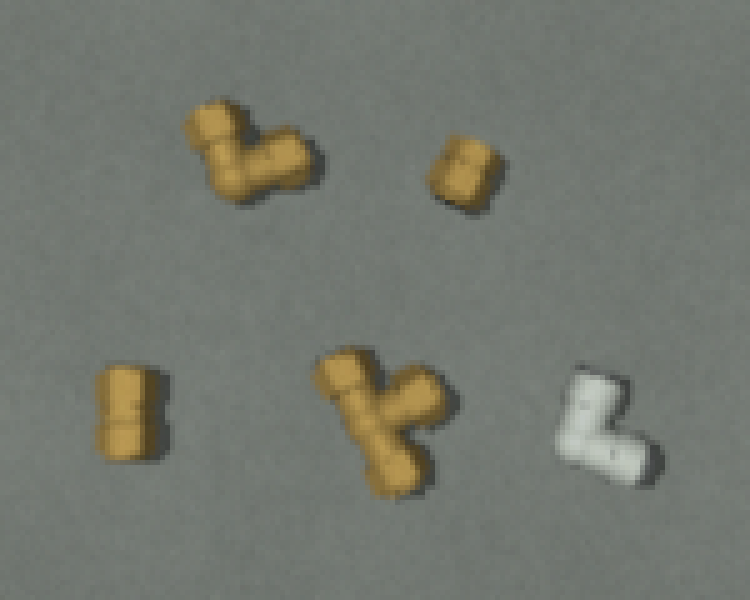

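The crop shows the coupling at (127,412), lying along world x. The elbow's corner is at (232,183), its arms pointing up-left and right. The tee's run goes from (345,365) to (400,480) with its branch to (430,395). The stop end is tilted, at (465,172). Next I measure the poses of the bins and fittings more exactly.

```bash
python3 - <<'E'
from h import *
d=dict(np.load('top.npz')); W=world(d); hsv=cv2.cvtColor(d['pixels'],cv2.COLOR_RGB2HSV)
R=d['view'][:3,:3];t=d['view'][:3,3];c=-R.T@t;print('cam',c.round())
def ray(p,z):
    r=R.T@np.array([(p[0]-d['cx'])/d['fx'],-(p[1]-d['cy'])/d['fy'],-1]);return (c+r*(z-c[2])/r[2])[:2]
print('colours table',hsv[205,350],'floor',hsv[185,255],hsv[188,464],'rim',hsv[175,236])
dark=(hsv[...,2]<92)
brass=(hsv[...,0]>12)&(hsv[...,0]<28)&(hsv[...,1]>110)
for nm,(u,v) in dict(stop=(255,177),elb=(255,247),coup=(464,175),tee=(467,245)).items():
    m=np.zeros((400,640),np.uint8);m[v-36:v+36,u-33:u+33]=(dark|brass)[v-36:v+36,u-33:u+33]
    m=cv2.morphologyEx(m,cv2.MORPH_OPEN,np.ones((3,3)))
    cs,_=cv2.findContours(m,0,1);k=max(cs,key=cv2.contourArea)
    b=cv2.boxPoints(cv2.minAreaRect(k)); mid=lambda a,b:(a+b)/2
    b=b[np.argsort(b[:,1])]; (tl,tr)=sorted(b[:2],key=lambda p:p[0]);(bl,br)=sorted(b[2:],key=lambda p:p[0])
    zs=lambda out,far,near: far if out else near
    L=ray(mid(tl,bl),30 if u<300 else 0);Rr=ray(mid(tr,br),0 if u<300 else 30)
    T=ray(mid(tl,tr),45);B=ray(mid(bl,br),0 if v<200 else 18)
    e=ray(mid(tl,tr),20)-ray(mid(bl,br),20)
    print(nm,'box',b.round().tolist(),'W %.0f L %.0f'%(np.linalg.norm(L-Rr),np.linalg.norm(T-B)),'centre',((L+Rr)/2).round(1),((T+B)/2).round(1),'yaw %.1f'%np.degrees(np.arctan2(e[1],e[0])))
    # stock tops
    s=np.zeros_like(m,bool);s[v-36:v+36,u-33:u+33]=(brass&(hsv[...,1]>130)&(hsv[...,2]>60))[v-36:v+36,u-33:u+33]
    q=np.array([ray((x,y),18) for y,x in np.argwhere(s)],np.float32);print('   stock',cv2.minAreaRect(q))
for nm,(u,v) in dict(elbow=(339,185),tee=(366,238),coup=(315,237),stop=(382,189)).items():
    s=np.zeros((400,640),np.uint8);s[v-24:v+24,u-24:u+24]=(brass&(hsv[...,1]>130)&(hsv[...,2]>60))[v-24:v+24,u-24:u+24]
    cs,_=cv2.findContours(s,0,1);k=max(cs,key=cv2.contourArea)
    h=cv2.approxPolyDP(k,1.5,True)[:,0];print(nm,[ray(p,16).round().tolist() for p in h])
E
```

```text
cam [ 462.   84. 1297.]
colours table [ 60  13 121] floor [110   8 102] [105   5  93] rim [120   8  34]
stop box [[235.0, 149.0], [273.0, 149.0], [273.0, 203.0], [235.0, 203.0]] W 107 L 153 centre [647.3 308.8] [645.3 308.1] yaw 0.7
   stock ((701.9472045898438, 309.62286376953125), (101.03230285644531, 38.82815170288086), 89.69363403320312)
elb box [[236.0, 220.0], [275.0, 222.0], [232.0, 273.0], [271.0, 276.0]] W 109 L 153 centre [437.9 307.3] [437.8 305. ] yaw -3.2
   stock ((480.1917724609375, 303.98291015625), (103.39735412597656, 63.61233139038086), 85.24791717529297)
coup box [[440.0, 146.0], [486.0, 146.0], [486.0, 201.0], [440.0, 201.0]] W 124 L 154 centre [ 651.8 -300.8] [ 649.7 -299.3] yaw -1.7
   stock ((697.2518920898438, -299.7921142578125), (56.09435272216797, 102.47940063476562), 1.8602910041809082)
tee box [[486.0, 215.0], [441.0, 222.0], [494.0, 269.0], [449.0, 276.0]] W 121 L 154 centre [ 443.3 -307.3] [ 443.3 -303.1] yaw 7.2
   stock ((485.60162353515625, -302.0798034667969), (58.123451232910156, 87.56427001953125), 8.034159660339355)
elbow [[643.0, 89.0], [631.0, 92.0], [596.0, 74.0], [593.0, 63.0], [605.0, 45.0], [605.0, 28.0], [628.0, 30.0], [631.0, 39.0], [619.0, 60.0], [646.0, 68.0]]
tee [[500.0, 11.0], [482.0, 17.0], [448.0, -9.0], [422.0, -14.0], [428.0, -37.0], [439.0, -40.0], [459.0, -26.0], [468.0, -49.0], [491.0, -44.0], [488.0, -26.0], [477.0, -18.0], [485.0, -9.0], [503.0, -6.0]]
coup [[491.0, 139.0], [488.0, 144.0], [448.0, 144.0], [442.0, 124.0], [448.0, 115.0], [488.0, 115.0]]
stop [[625.0, -60.0], [604.0, -48.0], [596.0, -51.0], [590.0, -74.0], [616.0, -83.0]]
```

```bash
cat >> h.py <<'E'
from scipy.spatial.transform import Rotation as Ro
def go(x,y,z,psi,start=None):
    o=get_obs(); p0=np.array(o['eef_pos']);R0=Ro.from_rotvec(o['ee_rot'])
    f=np.radians(psi); Rt=Ro.from_matrix(np.array([[np.cos(f),np.sin(f),0],[np.sin(f),-np.cos(f),0],[0,0,-1]]))
    dp=R0.inv().apply(np.array([x,y,z])-p0)/200; a=(R0.inv()*Rt).as_rotvec()/(np.pi/2)
    n=int(np.ceil(max(1,abs(dp).max(),abs(a).max()))); print('dp',dp.round(3).tolist(),'ang',a.round(3).tolist(),'calls',n,'each',(dp/n).round(3).tolist(),(a/n).round(3).tolist(),'t',round(o['time_s'],1))
E
python3 -c "
from h import *
go(477,-41,150,-64)"
```

```text
dp [2.171, -1.74, 0.444] ang [-0.001, 0.0, 0.933] calls 3 each [0.724, -0.58, 0.148] [-0.0, 0.0, 0.311] t 0.1
```

apply_moves(
  dp=[
    [0.2,-0.16,0],
    [0.4,-0.32,0],
    [0.6,-0.48,0],
    [0.8,-0.64,0],
    [0.9,-0.72,0],
    [0.9,-0.72,0],
    [0.9,-0.72,0],
  ],
  angular=[
    [0,0,0],
    [0,0,0],
    [0,0,0],
    [0,0,0],
    [0,0,0],
    [0,0,0],
    [0,0,0],
  ],
  gripper=1,
)

```text
time_s: 0.8
eef_pos: [308.1, -319.8, 238.8]
ee_rot: [3.093, 0.547, -0.0]
ft_force: [0.2, -0.5, 0.5]
finger_gap: 88.0
grasp_force: 0.0
```

apply_moves(
  dp=[
    [0.2,-0.16,0],
    [0.4,-0.32,0],
    [0.6,-0.48,0],
    [0.8,-0.64,0],
    [0.9,-0.72,0],
    [0.9,-0.72,0],
    [0.9,-0.72,0],
    [0.9,-0.72,0],
    [0.9,-0.72,0],
    [0.9,-0.72,0],
  ],
  angular=[
    [0,0,0.09],
    [0,0,0.18],
    [0,0,0.27],
    [0,0,0.36],
    [0,0,0.45],
    [0,0,0.54],
    [0,0,0.63],
    [0,0,0.7],
    [0,0,0.7],
    [0,0,0.7],
  ],
  gripper=0.27,
)

```text
time_s: 1.8
eef_pos: [427.8, -124.1, 238.6]
ee_rot: [2.924, -1.15, -0.001]
ft_force: [-1.0, 0.2, -0.2]
finger_gap: 55.8
grasp_force: 0.0
```

```bash
python3 -c "
from h import *
go(477,-41,120,-64)"
```

```text
dp [-0.103, -0.472, 0.593] ang [0.0, 0.0, 0.234] calls 1 each [-0.103, -0.472, 0.593] [0.0, 0.0, 0.234] t 1.8
```

apply_moves(
  dp=[
    [-0.05,-0.24,0.15],
    [-0.1,-0.47,0.3],
    [-0.103,-0.472,0.5],
    [-0.103,-0.472,0.7],
    [-0.103,-0.472,0.8],
    [-0.103,-0.472,0.8],
    [-0.103,-0.472,0.8],
  ],
  angular=[
    [0,0,0.09],
    [0,0,0.18],
    [0,0,0.234],
    [0,0,0.234],
    [0,0,0.234],
    [0,0,0.234],
    [0,0,0.234],
  ],
  newtons=40,
)

```text
time_s: 2.5
eef_pos: [477.7, -40.7, 79.3]
ee_rot: [-2.664, 1.665, -0.001]
ft_force: [0.7, 0.4, 0.5]
finger_gap: 56.3
grasp_force: 0.0
```

```bash
python3 -c "
from h import *
go(477,-41,4,-64)
d=snap('scene','pics/s1.png')
cv2.imwrite('pics/s1c.png',cv2.resize(cv2.imread('pics/s1.png')[150:270,180:340],None,fx=4,fy=4))"
```

```text
dp [-0.0, 0.004, 0.377] ang [-0.0, -0.0, -0.0] calls 1 each [-0.0, 0.004, 0.377] [-0.0, -0.0, -0.0] t 2.5
```

View pics/s1c.png

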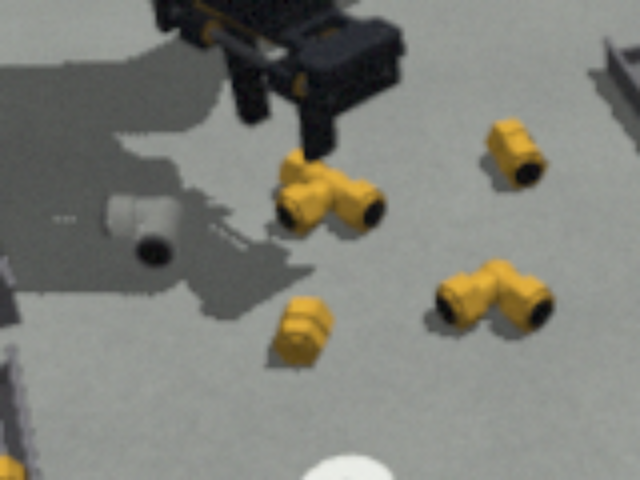

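The crop shows the open fingers at (245,100) and (320,140), above and either side of the tee's branch. I go down.

apply_moves(
  dp=[
    [0,0,0.1],
    [0,0,0.2],
    [0,0,0.28],
    [0,0,0.34],
    [0,0,0.375],
    [0,0,0.375],
    [0,0,0.375],
  ],
  angular=[
    [0,0,0],
    [0,0,0],
    [0,0,0],
    [0,0,0],
    [0,0,0],
    [0,0,0],
    [0,0,0],
  ],
)

```text
time_s: 3.25
eef_pos: [477.7, -40.4, 4.7]
ee_rot: [-2.663, 1.666, -0.003]
ft_force: [0.2, -0.3, 0.3]
finger_gap: 56.2
grasp_force: 0.0
```

apply_moves(
  dp=[
    [0,0,0],
    [0,0,0],
    [0,0,0],
    [0,0,0],
    [0,0,0],
    [0,0,0],
    [0,0,0],
    [0,0,0],
  ],
  angular=[
    [0,0,0],
    [0,0,0],
    [0,0,0],
    [0,0,0],
    [0,0,0],
    [0,0,0],
    [0,0,0],
    [0,0,0],
  ],
  gripper=-0.6,
  newtons=45,
)

```text
time_s: 4.05
eef_pos: [477.3, -40.1, 4.1]
ee_rot: [-2.663, 1.666, -0.001]
ft_force: [-0.7, -0.4, 6.0]
finger_gap: 32.3
grasp_force: 44.5
```

apply_moves(
  dp=[
    [0,0,-0.05],
    [0,0,-0.15],
    [0,0,-0.3],
    [0,0,-0.45],
    [0,0,-0.6],
    [0,0,-0.6],
    [0,0,-0.6],
  ],
  angular=[
    [0,0,0],
    [0,0,0],
    [0,0,0],
    [0,0,0],
    [0,0,0],
    [0,0,0],
    [0,0,0],
  ],
)

```text
time_s: 4.75
eef_pos: [476.9, -40.0, 123.7]
ee_rot: [-2.663, 1.666, -0.0]
ft_force: [-0.2, 0.6, -3.3]
finger_gap: 32.7
grasp_force: 44.6
```

```bash
python3 -c "
from h import *
go(477,-41,124,-64)
d=snap('scene','pics/s2.png')
cv2.imwrite('pics/s2c.png',cv2.resize(cv2.imread('pics/s2.png')[100:260,180:340],None,fx=3,fy=3))"
```

```text
dp [0.005, 0.002, -0.002] ang [-0.0, -0.0, -0.001] calls 1 each [0.005, 0.002, -0.002] [-0.0, -0.0, -0.001] t 4.8
```

View pics/s2c.png

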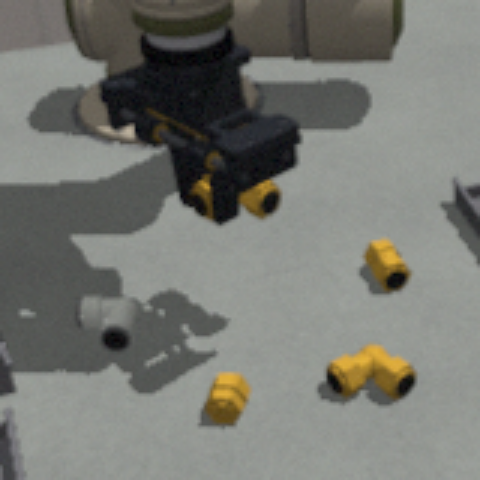

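The tee is held (32.7 mm opening, 3.3 N load) and hangs between the fingers at (230,195).

```bash
python3 -c "
from h import *
go(431,-306.5,120,7.5)"
```

```text
dp [1.1, 0.787, 0.014] ang [0.0, 0.001, -0.795] calls 2 each [0.55, 0.394, 0.007] [0.0, 0.001, -0.398] t 4.8
```

apply_moves(
  dp=[
    [0.1,0.07,0],
    [0.25,0.18,0],
    [0.4,0.29,0],
    [0.55,0.4,0],
    [0.7,0.5,0],
    [0.82,0.59,0],
    [0.9,0.65,0],
    [0.9,0.65,0],
    [0.9,0.65,0],
    [0.9,0.65,0],
    [0.9,0.65,0],
    [0.9,0.65,0],
  ],
  angular=[
    [0,0,-0.07],
    [0,0,-0.15],
    [0,0,-0.23],
    [0,0,-0.31],
    [0,0,-0.39],
    [0,0,-0.47],
    [0,0,-0.55],
    [0,0,-0.63],
    [0,0,-0.71],
    [0,0,-0.79],
    [0,0,-0.795],
    [0,0,-0.795],
  ],
)

```text
time_s: 6.0
eef_pos: [438.6, -258.5, 122.7]
ee_rot: [-3.134, -0.2, 0.002]
ft_force: [0.0, -0.1, -2.5]
finger_gap: 32.4
grasp_force: 44.6
```

```bash
python3 -c "
from h import *
go(431,-306.5,8,7.5)"
```

```text
dp [-0.068, 0.234, 0.573] ang [-0.001, 0.001, -0.002] calls 1 each [-0.068, 0.234, 0.573] [-0.001, 0.001, -0.002] t 6.0
```

apply_moves(
  dp=[
    [-0.03,0.1,0],
    [-0.068,0.2,0],
    [-0.068,0.234,0.1],
    [-0.068,0.234,0.2],
    [-0.068,0.234,0.3],
    [-0.068,0.234,0.3],
    [-0.068,0.234,0.3],
  ],
  angular=[
    [0,0,0],
    [0,0,0],
    [0,0,0],
    [0,0,0],
    [0,0,0],
    [0,0,0],
    [0,0,0],
  ],
)

```text
time_s: 6.7
eef_pos: [431.6, -306.9, 63.8]
ee_rot: [-3.134, -0.203, 0.001]
ft_force: [0.4, 0.3, -2.6]
finger_gap: 32.2
grasp_force: 44.6
```

```bash
python3 -c "
from h import *
go(431,-306.5,7,7.5)
snap('scene','pics/s3.png');snap('top','pics/t3.png')
a=cv2.resize(cv2.imread('pics/s3.png')[120:260,80:240],None,fx=2.5,fy=2.5)
b=cv2.resize(cv2.imread('pics/t3.png')[170:310,390:550],None,fx=2.5,fy=2.5)
cv2.imwrite('pics/c3.png',np.hstack([a,b]))"
```

```text
dp [-0.003, -0.002, 0.284] ang [-0.0, 0.0, -0.001] calls 1 each [-0.003, -0.002, 0.284] [-0.0, 0.0, -0.001] t 6.7
```

View pics/c3.png

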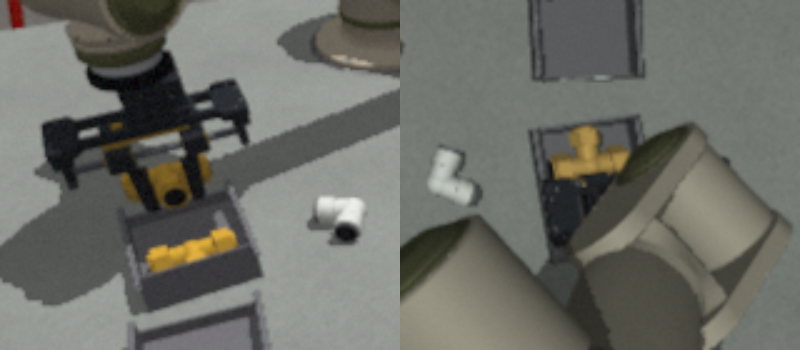

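Left half: the tee hangs level, with its branch towards the stock at (175,195) and its run across the bin. I lower it.

apply_moves(
  dp=[
    [0,0,0.1],
    [0,0,0.2],
    [0,0,0.24],
    [0,0,0.26],
    [0,0,0.275],
    [0,0,0.281],
    [0,0,0.281],
    [0,0,0.281],
  ],
  angular=[
    [0,0,0],
    [0,0,0],
    [0,0,0],
    [0,0,0],
    [0,0,0],
    [0,0,0],
    [0,0,0],
    [0,0,0],
  ],
)

```text
time_s: 7.6
eef_pos: [431.7, -307.1, 8.0]
ee_rot: [3.134, 0.205, 0.001]
ft_force: [0.1, -0.5, -2.2]
finger_gap: 32.5
grasp_force: 44.6
```

apply_moves(
  dp=[
    [0,0,0],
    [0,0,0],
    [0,0,0],
    [0,0,0],
    [0,0,0],
  ],
  angular=[
    [0,0,0],
    [0,0,0],
    [0,0,0],
    [0,0,0],
    [0,0,0],
  ],
  gripper=0.1,
)

```text
time_s: 8.1
eef_pos: [431.6, -307.0, 7.6]
ee_rot: [3.135, 0.205, 0.0]
ft_force: [0.6, 0.5, 0.2]
finger_gap: 48.5
grasp_force: 0.0
```

apply_moves(
  dp=[
    [0,0,-0.1],
    [0,0,-0.3],
    [0,0,-0.5],
    [0,0,-0.6],
    [0,0,-0.6],
    [0,0,-0.6],
  ],
  angular=[
    [0,0,0],
    [0,0,0],
    [0,0,0],
    [0,0,0],
    [0,0,0],
    [0,0,0],
  ],
)

```text
time_s: 8.7
eef_pos: [431.4, -306.7, 127.0]
ee_rot: [-3.135, -0.205, 0.0]
ft_force: [-0.7, 0.2, -1.3]
finger_gap: 48.6
grasp_force: 0.0
```

```bash
python3 -c "
from h import *
go(606,-67,90,-31)"
```

```text
dp [1.022, -1.075, 0.185] ang [-0.0, 0.0, 0.428] calls 2 each [0.511, -0.537, 0.093] [-0.0, 0.0, 0.214] t 8.7
```

apply_moves(
  dp=[
    [0.2,-0.21,0],
    [0.4,-0.42,0],
    [0.6,-0.63,0],
    [0.8,-0.84,0],
    [0.9,-0.95,0],
    [0.9,-0.95,0],
    [0.9,-0.95,0],
    [0.9,-0.95,0],
    [0.9,-0.95,0],
  ],
  angular=[
    [0,0,0.07],
    [0,0,0.15],
    [0,0,0.23],
    [0,0,0.31],
    [0,0,0.39],
    [0,0,0.428],
    [0,0,0.428],
    [0,0,0.428],
    [0,0,0.428],
  ],
  gripper=0.27,
)

```text
time_s: 9.6
eef_pos: [584.6, -96.3, 126.9]
ee_rot: [3.027, -0.841, -0.002]
ft_force: [-0.3, -0.1, -0.1]
finger_gap: 56.3
grasp_force: 0.0
```

```bash
python3 -c "
from h import *
go(606,-67,4,-31)"
```

```text
dp [0.017, -0.181, 0.614] ang [0.0, 0.001, -0.001] calls 1 each [0.017, -0.181, 0.614] [0.0, 0.001, -0.001] t 9.6
```

apply_moves(
  dp=[
    [0.017,-0.1,0],
    [0.017,-0.18,0.05],
    [0.017,-0.181,0.2],
    [0.017,-0.181,0.4],
    [0.017,-0.181,0.52],
    [0.017,-0.181,0.58],
    [0.017,-0.181,0.61],
    [0.017,-0.181,0.612],
    [0.017,-0.181,0.612],
  ],
  angular=[
    [0,0,0],
    [0,0,0],
    [0,0,0],
    [0,0,0],
    [0,0,0],
    [0,0,0],
    [0,0,0],
    [0,0,0],
    [0,0,0],
  ],
)

```text
time_s: 10.5
eef_pos: [607.5, -66.1, 6.2]
ee_rot: [3.027, -0.841, 0.003]
ft_force: [-0.7, 0.1, -0.1]
finger_gap: 56.0
grasp_force: 0.0
```

apply_moves(
  dp=[
    [0,0,0],
    [0,0,0],
    [0,0,0],
    [0,0,0],
    [0,0,0],
    [0,0,0],
    [0,0,0],
    [0,0,0],
  ],
  angular=[
    [0,0,0],
    [0,0,0],
    [0,0,0],
    [0,0,0],
    [0,0,0],
    [0,0,0],
    [0,0,0],
    [0,0,0],
  ],
  gripper=-0.6,
  newtons=30,
)

```text
time_s: 11.3
eef_pos: [607.1, -66.0, 5.7]
ee_rot: [3.027, -0.841, 0.001]
ft_force: [-1.4, -0.4, 5.7]
finger_gap: 33.0
grasp_force: 29.3
```

apply_moves(
  dp=[
    [0,0,-0.05],
    [0,0,-0.15],
    [0,0,-0.3],
    [0,0,-0.45],
    [0,0,-0.6],
    [0,0,-0.6],
    [0,0,-0.6],
  ],
  angular=[
    [0,0,0],
    [0,0,0],
    [0,0,0],
    [0,0,0],
    [0,0,0],
    [0,0,0],
    [0,0,0],
  ],
)

```text
time_s: 12.0
eef_pos: [606.7, -65.8, 125.2]
ee_rot: [-3.027, 0.841, -0.0]
ft_force: [-0.0, -0.2, -1.8]
finger_gap: 33.3
grasp_force: 29.3
```

```bash
python3 -c "
from h import *
go(621,308,120,0.5)
snap('scene','pics/s4.png');snap('top','pics/t4.png')
a=cv2.resize(cv2.imread('pics/s4.png')[130:270,190:350],None,fx=2.5,fy=2.5)
b=cv2.resize(cv2.imread('pics/t4.png')[140:280,390:550],None,fx=2.5,fy=2.5)
cv2.imwrite('pics/c4.png',np.hstack([a,b]))"
```

```text
dp [-0.903, -1.638, 0.026] ang [-0.0, -0.0, -0.35] calls 2 each [-0.451, -0.819, 0.013] [-0.0, -0.0, -0.175] t 12.0
```

View pics/c4.png

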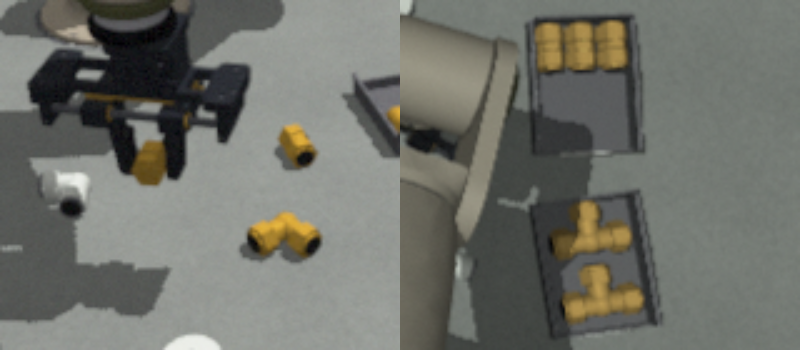

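The right half shows the tee lying in its bin at (600,295), in front of the stock. The left half shows the stop end held at (150,160). On to the stop-end bin.

apply_moves(
  dp=[
    [-0.1,-0.18,0],
    [-0.2,-0.36,0],
    [-0.3,-0.54,0],
    [-0.4,-0.73,0],
    [-0.5,-0.91,0],
    [-0.5,-0.91,0],
    [-0.5,-0.91,0],
  ],
  angular=[
    [0,0,0],
    [0,0,0],
    [0,0,0],
    [0,0,0],
    [0,0,0],
    [0,0,0],
    [0,0,0],
  ],
)

```text
time_s: 12.8
eef_pos: [614.5, 142.1, 123.7]
ee_rot: [3.027, -0.838, -0.004]
ft_force: [0.8, -0.3, -1.0]
finger_gap: 33.0
grasp_force: 29.3
```

apply_moves(
  dp=[
    [-0.1,-0.18,0],
    [-0.2,-0.36,0],
    [-0.3,-0.54,0],
    [-0.4,-0.72,0],
    [-0.4,-0.72,0],
    [-0.4,-0.72,0],
    [-0.4,-0.72,0],
    [-0.4,-0.72,0],
  ],
  angular=[
    [0,0,-0.08],
    [0,0,-0.16],
    [0,0,-0.24],
    [0,0,-0.32],
    [0,0,-0.35],
    [0,0,-0.35],
    [0,0,-0.35],
    [0,0,-0.35],
  ],
)

```text
time_s: 13.6
eef_pos: [621.2, 304.6, 125.0]
ee_rot: [3.141, 0.008, -0.001]
ft_force: [0.1, -0.0, -1.1]
finger_gap: 33.4
grasp_force: 29.3
```

```bash
python3 -c "
from h import *
go(621,308,9,0.5)"
```

```text
dp [-0.001, -0.017, 0.58] ang [0.0, 0.0, -0.002] calls 1 each [-0.001, -0.017, 0.58] [0.0, 0.0, -0.002] t 13.6
```

apply_moves(
  dp=[
    [0,-0.017,0.1],
    [0,-0.017,0.25],
    [0,-0.017,0.4],
    [0,-0.017,0.5],
    [0,-0.017,0.55],
    [0,-0.017,0.57],
    [0,-0.017,0.578],
    [0,-0.017,0.578],
    [0,-0.017,0.578],
  ],
  angular=[
    [0,0,0],
    [0,0,0],
    [0,0,0],
    [0,0,0],
    [0,0,0],
    [0,0,0],
    [0,0,0],
    [0,0,0],
    [0,0,0],
  ],
)

```text
time_s: 14.5
eef_pos: [621.3, 309.7, 10.7]
ee_rot: [-3.141, -0.012, -0.003]
ft_force: [-0.5, -0.2, -1.8]
finger_gap: 32.7
grasp_force: 29.3
```

apply_moves(
  dp=[
    [0,0,0],
    [0,0,0],
    [0,0,0],
    [0,0,0],
    [0,0,0],
  ],
  angular=[
    [0,0,0],
    [0,0,0],
    [0,0,0],
    [0,0,0],
    [0,0,0],
  ],
  gripper=0.1,
)

```text
time_s: 15.0
eef_pos: [620.8, 309.6, 9.6]
ee_rot: [-3.142, -0.012, -0.0]
ft_force: [0.0, 0.4, -0.3]
finger_gap: 48.3
grasp_force: 0.0
```

apply_moves(
  dp=[
    [0,0,-0.1],
    [0,0,-0.3],
    [0,0,-0.5],
    [0,0,-0.6],
    [0,0,-0.6],
    [0,0,-0.6],
  ],
  angular=[
    [0,0,0],
    [0,0,0],
    [0,0,0],
    [0,0,0],
    [0,0,0],
    [0,0,0],
  ],
)

```text
time_s: 15.6
eef_pos: [620.4, 309.5, 128.7]
ee_rot: [3.141, 0.013, -0.002]
ft_force: [0.6, 0.1, 0.3]
finger_gap: 48.6
grasp_force: 0.0
```

```bash
python3 -c "
from h import *
go(606+34*.934,66+34*.358,4,21)"
```

```text
dp [0.078, 1.157, 0.624] ang [0.0, 0.001, -0.228] calls 2 each [0.039, 0.579, 0.312] [0.0, 0.0, -0.114] t 15.6
```

apply_moves(
  dp=[
    [0.02,0.2,0],
    [0.04,0.42,0],
    [0.06,0.65,0],
    [0.07,0.88,0],
    [0.08,1.0,0],
    [0.08,1.0,0],
    [0.08,1.0,0],
    [0.08,1.0,0],
  ],
  angular=[
    [0,0,-0.08],
    [0,0,-0.16],
    [0,0,-0.228],
    [0,0,-0.228],
    [0,0,-0.228],
    [0,0,-0.228],
    [0,0,-0.228],
    [0,0,-0.228],
  ],
  gripper=0.27,
)

```text
time_s: 16.4
eef_pos: [637.9, 111.1, 128.6]
ee_rot: [-3.088, -0.574, 0.002]
ft_force: [-0.7, 1.1, -0.4]
finger_gap: 55.9
grasp_force: 0.0
```

```bash
python3 -c "
from h import *
go(606+34*.934,66+34*.358,4,21)"
```

```text
dp [-0.059, 0.154, 0.623] ang [-0.001, 0.001, 0.001] calls 1 each [-0.059, 0.154, 0.623] [-0.001, 0.001, 0.001] t 16.4
```

apply_moves(
  dp=[
    [-0.05,0.1,0],
    [-0.06,0.154,0.05],
    [-0.06,0.154,0.2],
    [-0.06,0.154,0.4],
    [-0.06,0.154,0.4],
    [-0.06,0.154,0.4],
  ],
  angular=[
    [0,0,0],
    [0,0,0],
    [0,0,0],
    [0,0,0],
    [0,0,0],
    [0,0,0],
  ],
)

```text
time_s: 17.0
eef_pos: [638.2, 77.3, 49.5]
ee_rot: [-3.089, -0.573, 0.002]
ft_force: [0.3, 1.0, 1.4]
finger_gap: 55.7
grasp_force: 0.0
```

```bash
python3 -c "
from h import *
go(606+34*.934,66+34*.358,4,21)
snap('scene','pics/s5.png');snap('top','pics/t5.png')
a=cv2.resize(cv2.imread('pics/s5.png')[130:270,270:430],None,fx=2.5,fy=2.5)
b=cv2.resize(cv2.imread('pics/t5.png')[140:280,230:390],None,fx=2.5,fy=2.5)
cv2.imwrite('pics/c5.png',np.hstack([a,b]))"
```

```text
dp [-0.001, -0.005, 0.227] ang [-0.0, 0.001, 0.0] calls 1 each [-0.001, -0.005, 0.227] [-0.0, 0.001, 0.0] t 17.0
```

View pics/c5.png

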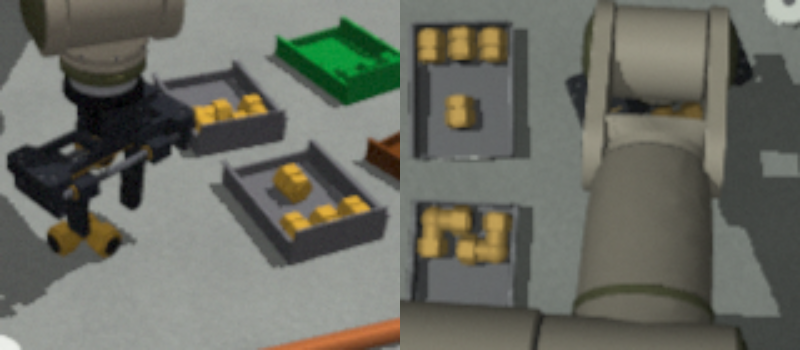

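The stop end lies in its bin at (461,110) on the right half. The fingers straddle the elbow's right arm: one between the arms at (78,220), one outside at (130,190). I descend.

apply_moves(
  dp=[
    [0,0,0.08],
    [0,0,0.15],
    [0,0,0.2],
    [0,0,0.225],
    [0,0,0.228],
    [0,0,0.228],
  ],
  angular=[
    [0,0,0],
    [0,0,0],
    [0,0,0],
    [0,0,0],
    [0,0,0],
    [0,0,0],
  ],
)

```text
time_s: 17.7
eef_pos: [638.4, 76.7, 4.2]
ee_rot: [3.089, 0.572, 0.001]
ft_force: [-0.1, -0.5, -0.5]
finger_gap: 56.1
grasp_force: 0.0
```

apply_moves(
  dp=[
    [0,0,0],
    [0,0,0],
    [0,0,0],
    [0,0,0],
    [0,0,0],
    [0,0,0],
    [0,0,0],
    [0,0,0],
  ],
  angular=[
    [0,0,0],
    [0,0,0],
    [0,0,0],
    [0,0,0],
    [0,0,0],
    [0,0,0],
    [0,0,0],
    [0,0,0],
  ],
  gripper=-0.6,
  newtons=45,
)

```text
time_s: 18.5
eef_pos: [638.4, 76.8, 4.3]
ee_rot: [-3.089, -0.572, -0.001]
ft_force: [-0.8, 1.9, 5.6]
finger_gap: 32.5
grasp_force: 44.7
```

apply_moves(
  dp=[
    [0,0,-0.05],
    [0,0,-0.15],
    [0,0,-0.3],
    [0,0,-0.45],
    [0,0,-0.6],
    [0,0,-0.6],
    [0,0,-0.6],
  ],
  angular=[
    [0,0,0],
    [0,0,0],
    [0,0,0],
    [0,0,0],
    [0,0,0],
    [0,0,0],
    [0,0,0],
  ],
)

```text
time_s: 19.2
eef_pos: [637.8, 76.5, 123.4]
ee_rot: [3.089, 0.572, -0.001]
ft_force: [-1.1, 0.3, -2.1]
finger_gap: 32.6
grasp_force: 44.7
```

```bash
python3 -c "
from h import *
go(438-12,306+6,120,-3)"
```

```text
dp [-0.568, -1.478, 0.018] ang [0.0, 0.0, 0.266] calls 2 each [-0.284, -0.739, 0.009] [0.0, 0.0, 0.133] t 19.2
```

apply_moves(
  dp=[
    [-0.06,-0.16,0],
    [-0.12,-0.32,0],
    [-0.18,-0.48,0],
    [-0.25,-0.64,0],
    [-0.28,-0.74,0],
    [-0.28,-0.74,0],
  ],
  angular=[
    [0,0,0.04],
    [0,0,0.08],
    [0,0,0.12],
    [0,0,0.16],
    [0,0,0.16],
    [0,0,0.16],
  ],
)

```text
time_s: 19.8
eef_pos: [530.4, 196.4, 122.2]
ee_rot: [3.136, 0.185, -0.007]
ft_force: [0.9, -0.2, -2.9]
finger_gap: 32.4
grasp_force: 44.7
```

```bash
python3 -c "
from h import *
go(438-12,306+6,70,-3)"
```

```text
dp [-0.449, -0.635, 0.263] ang [0.0, 0.003, 0.108] calls 1 each [-0.449, -0.635, 0.263] [0.0, 0.003, 0.108] t 19.8
```

apply_moves(
  dp=[
    [-0.12,-0.16,0],
    [-0.24,-0.32,0],
    [-0.34,-0.48,0],
    [-0.45,-0.63,0.05],
    [-0.45,-0.635,0.15],
    [-0.45,-0.635,0.26],
    [-0.45,-0.635,0.26],
    [-0.45,-0.635,0.26],
  ],
  angular=[
    [0,0,0.04],
    [0,0,0.08],
    [0,0.003,0.108],
    [0,0.003,0.108],
    [0,0.003,0.108],
    [0,0.003,0.108],
    [0,0.003,0.108],
    [0,0.003,0.108],
  ],
)

```text
time_s: 20.6
eef_pos: [429.4, 310.2, 71.5]
ee_rot: [3.14, -0.087, 0.005]
ft_force: [0.0, 0.9, -2.0]
finger_gap: 32.6
grasp_force: 44.7
```

```bash
python3 -c "
from h import *
go(438-12,306+6,7.5,-3)
snap('scene','pics/s6.png')
cv2.imwrite('pics/c6.png',cv2.resize(cv2.imread('pics/s6.png')[110:250,280:440],None,fx=3,fy=3))"
```

```text
dp [-0.018, -0.008, 0.32] ang [0.0, -0.002, -0.002] calls 1 each [-0.018, -0.008, 0.32] [0.0, -0.002, -0.002] t 20.6
```

View pics/c6.png

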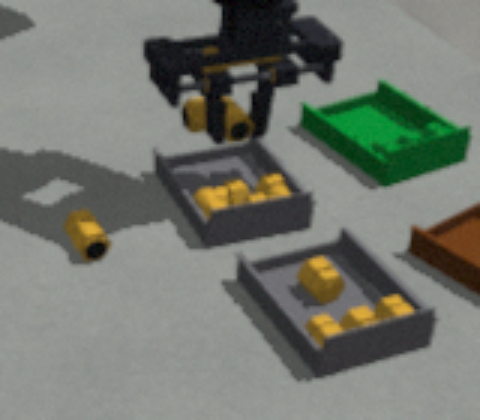

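The elbow hangs level over its bin at (217,118). I lower it.

apply_moves(
  dp=[
    [-0.018,-0.008,0.1],
    [-0.018,-0.008,0.2],
    [-0.018,-0.008,0.26],
    [-0.018,-0.008,0.29],
    [-0.018,-0.008,0.31],
    [-0.018,-0.008,0.318],
    [-0.018,-0.008,0.318],
    [-0.018,-0.008,0.318],
  ],
  angular=[
    [0,0,0],
    [0,0,0],
    [0,0,0],
    [0,0,0],
    [0,0,0],
    [0,0,0],
    [0,0,0],
    [0,0,0],
  ],
)

```text
time_s: 21.45
eef_pos: [426.0, 312.6, 8.8]
ee_rot: [-3.14, 0.086, -0.009]
ft_force: [0.3, 0.3, -1.6]
finger_gap: 32.6
grasp_force: 44.7
```

apply_moves(
  dp=[
    [0,0,0],
    [0,0,0],
    [0,0,0],
    [0,0,0],
    [0,0,0],
  ],
  angular=[
    [0,0,0],
    [0,0,0],
    [0,0,0],
    [0,0,0],
    [0,0,0],
  ],
  gripper=0.06,
)

```text
time_s: 21.95
eef_pos: [425.8, 312.5, 8.4]
ee_rot: [-3.14, 0.086, -0.008]
ft_force: [0.4, 0.7, 1.0]
finger_gap: 46.8
grasp_force: 0.0
```

apply_moves(
  dp=[
    [0,0,-0.1],
    [0,0,-0.3],
    [0,0,-0.5],
    [0,0,-0.6],
    [0,0,-0.6],
    [0,0,-0.6],
  ],
  angular=[
    [0,0,0],
    [0,0,0],
    [0,0,0],
    [0,0,0],
    [0,0,0],
    [0,0,0],
  ],
)

```text
time_s: 22.55
eef_pos: [424.9, 312.3, 127.9]
ee_rot: [-3.14, 0.086, -0.007]
ft_force: [0.1, 0.7, -0.1]
finger_gap: 46.5
grasp_force: 0.0
```

```bash
python3 -c "
from h import *
go(467,130,70,0)"
```

```text
dp [0.259, 0.899, 0.29] ang [-0.0, -0.003, -0.035] calls 1 each [0.259, 0.899, 0.29] [-0.0, -0.003, -0.035] t 22.6
```

apply_moves(
  dp=[
    [0.06,0.2,0],
    [0.12,0.4,0],
    [0.18,0.6,0],
    [0.24,0.8,0],
    [0.259,0.899,0.1],
    [0.259,0.899,0.25],
    [0.259,0.899,0.29],
    [0.259,0.899,0.29],
    [0.259,0.899,0.29],
  ],
  angular=[
    [0,-0.003,-0.035],
    [0,-0.003,-0.035],
    [0,-0.003,-0.035],
    [0,-0.003,-0.035],
    [0,-0.003,-0.035],
    [0,-0.003,-0.035],
    [0,-0.003,-0.035],
    [0,-0.003,-0.035],
    [0,-0.003,-0.035],
  ],
  gripper=0.27,
)

```text
time_s: 23.45
eef_pos: [467.4, 130.6, 70.8]
ee_rot: [-3.141, -0.002, 0.0]
ft_force: [-0.2, 0.2, 0.5]
finger_gap: 55.8
grasp_force: 0.0
```

```bash
python3 -c "
from h import *
go(467,130,4.5,0)"
```

```text
dp [-0.002, 0.003, 0.331] ang [-0.0, 0.0, 0.001] calls 1 each [-0.002, 0.003, 0.331] [-0.0, 0.0, 0.001] t 23.4
```

apply_moves(
  dp=[
    [0,0,0.1],
    [0,0,0.2],
    [0,0,0.28],
    [0,0,0.32],
    [0,0,0.331],
    [0,0,0.331],
    [0,0,0.331],
  ],
  angular=[
    [0,0,0],
    [0,0,0],
    [0,0,0],
    [0,0,0],
    [0,0,0],
    [0,0,0],
    [0,0,0],
  ],
)

```text
time_s: 24.15
eef_pos: [467.8, 130.3, 5.1]
ee_rot: [-3.141, -0.0, -0.002]
ft_force: [0.6, -0.3, 0.5]
finger_gap: 55.9
grasp_force: 0.0
```

apply_moves(
  dp=[
    [0,0,0],
    [0,0,0],
    [0,0,0],
    [0,0,0],
    [0,0,0],
    [0,0,0],
    [0,0,0],
    [0,0,0],
  ],
  angular=[
    [0,0,0],
    [0,0,0],
    [0,0,0],
    [0,0,0],
    [0,0,0],
    [0,0,0],
    [0,0,0],
    [0,0,0],
  ],
  gripper=-0.6,
  newtons=35,
)

```text
time_s: 24.95
eef_pos: [467.4, 130.1, 4.5]
ee_rot: [-3.141, -0.0, -0.001]
ft_force: [-0.4, -0.4, 5.0]
finger_gap: 32.6
grasp_force: 35.0
```

apply_moves(
  dp=[
    [0,0,-0.05],
    [0,0,-0.15],
    [0,0,-0.3],
    [0,0,-0.45],
    [0,0,-0.6],
    [0,0,-0.6],
    [0,0,-0.6],
  ],
  angular=[
    [0,0,0],
    [0,0,0],
    [0,0,0],
    [0,0,0],
    [0,0,0],
    [0,0,0],
    [0,0,0],
  ],
)

```text
time_s: 25.65
eef_pos: [466.9, 130.1, 124.2]
ee_rot: [-3.141, -0.0, 0.0]
ft_force: [-0.6, -0.1, -3.9]
finger_gap: 32.9
grasp_force: 35.0
```

```bash
python3 -c "
from h import *
go(621,-301,120,1.5)"
```

```text
dp [0.77, 2.156, 0.02] ang [-0.0, 0.0, -0.017] calls 3 each [0.257, 0.719, 0.007] [-0.0, 0.0, -0.006] t 25.6
```

apply_moves(
  dp=[
    [0.06,0.17,0],
    [0.12,0.34,0],
    [0.19,0.52,0],
    [0.26,0.72,0],
    [0.26,0.72,0],
  ],
  angular=[
    [0,0,0],
    [0,0,0],
    [0,0,0],
    [0,0,0],
    [0,0,0],
  ],
)

```text
time_s: 26.15
eef_pos: [520.2, -17.8, 122.4]
ee_rot: [3.142, -0.007, -0.003]
ft_force: [-0.5, -0.6, -2.7]
finger_gap: 32.7
grasp_force: 35.0
```

apply_moves(
  dp=[
    [0.06,0.17,0],
    [0.12,0.34,0],
    [0.19,0.52,0],
    [0.26,0.72,0],
    [0.26,0.72,0],
  ],
  angular=[
    [0,0,0],
    [0,0,0],
    [0,0,0],
    [0,0,0],
    [0,0,0],
  ],
)

```text
time_s: 26.65
eef_pos: [571.8, -161.5, 122.0]
ee_rot: [-3.141, 0.006, 0.003]
ft_force: [0.3, 0.9, -2.9]
finger_gap: 32.8
grasp_force: 35.0
```

apply_moves(
  dp=[
    [0.06,0.17,0],
    [0.12,0.34,0],
    [0.19,0.52,0],
    [0.25,0.71,0],
    [0.25,0.71,0],
    [0.25,0.71,0],
    [0.25,0.71,0],
  ],
  angular=[
    [0,0,-0.017],
    [0,0,-0.017],
    [0,0,-0.017],
    [0,0,-0.017],
    [0,0,-0.017],
    [0,0,-0.017],
    [0,0,-0.017],
  ],
)

```text
time_s: 27.35
eef_pos: [621.0, -298.0, 123.2]
ee_rot: [-3.139, -0.044, 0.003]
ft_force: [-0.1, 0.9, -2.3]
finger_gap: 32.6
grasp_force: 35.0
```

```bash
python3 -c "
from h import *
go(621,-301,7.7,1.5)
snap('scene','pics/s7.png')
cv2.imwrite('pics/c7.png',cv2.resize(cv2.imread('pics/s7.png')[140:310,80:280],None,fx=3,fy=3))"
```

```text
dp [0.001, 0.016, 0.577] ang [-0.001, 0.001, 0.001] calls 1 each [0.001, 0.016, 0.577] [-0.001, 0.001, 0.001] t 27.4
```

View pics/c7.png

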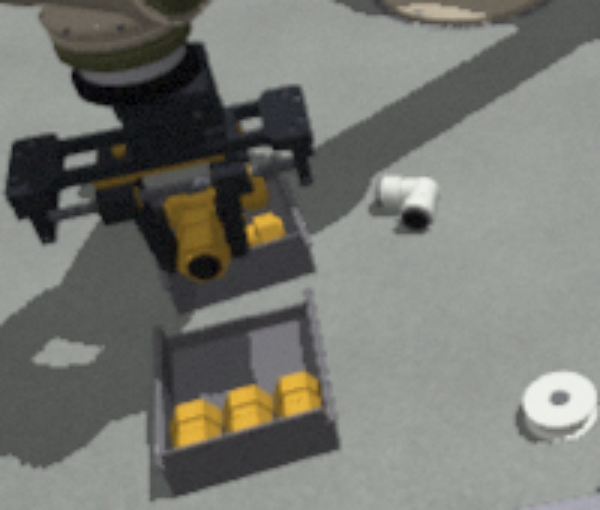

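The coupling is held at (200,235), above and in front of the three stock couplings. I lower it.

apply_moves(
  dp=[
    [0,0.016,0.1],
    [0,0.016,0.25],
    [0,0.016,0.4],
    [0,0.016,0.5],
    [0,0.016,0.55],
    [0,0.016,0.57],
    [0,0.016,0.576],
    [0,0.016,0.577],
    [0,0.016,0.577],
    [0,0.016,0.577],
  ],
  angular=[
    [0,0,0],
    [0,0,0],
    [0,0,0],
    [0,0,0],
    [0,0,0],
    [0,0,0],
    [0,0,0],
    [0,0,0],
    [0,0,0],
    [0,0,0],
  ],
)

```text
time_s: 28.4
eef_pos: [621.7, -303.2, 9.5]
ee_rot: [3.141, 0.042, 0.001]
ft_force: [0.2, 0.5, -2.1]
finger_gap: 32.8
grasp_force: 35.0
```

apply_moves(
  dp=[
    [0,0,0],
    [0,0,0],
    [0,0,0],
    [0,0,0],
    [0,0,0],
  ],
  angular=[
    [0,0,0],
    [0,0,0],
    [0,0,0],
    [0,0,0],
    [0,0,0],
  ],
  gripper=0.1,
)

```text
time_s: 28.9
eef_pos: [621.5, -303.1, 8.9]
ee_rot: [-3.141, -0.042, -0.0]
ft_force: [-0.1, -0.0, 0.4]
finger_gap: 48.4
grasp_force: 0.0
```

apply_moves(
  dp=[
    [0,0,-0.1],
    [0,0,-0.3],
    [0,0,-0.5],
    [0,0,-0.7],
    [0,0,-0.9],
    [0,0.4,-1.0],
    [0,0.8,-1.0],
    [0,-0.2,-1.0],
    [0,-0.4,-1.0],
    [0,-0.6,-1.0],
    [0,-0.8,-1.0],
    [0,-1.0,-1.0],
    [0,-1.0,-1.0],
    [0,-1.0,-1.0],
    [0,-1.0,-1.0],
  ],
  angular=[
    [0,0,0],
    [0,0,0],
    [0,0,0],
    [0,0,0],
    [0,0,0],
    [0,0,0],
    [0,0,0],
    [0,0,0],
    [0,0,0],
    [0,0,0],
    [0,0,0],
    [0,0,0],
    [0,0,0],
    [0,0,0],
    [0,0,0],
  ],
)

```text
time_s: 30.4
eef_pos: [616.2, -102.5, 209.1]
ee_rot: [3.141, 0.045, 0.001]
ft_force: [-0.0, -1.1, -0.7]
finger_gap: 48.4
grasp_force: 0.0
```

apply_moves(
  dp=[
    [0,-0.2,-0.1],
    [0,-0.4,-0.2],
    [0,-0.5,-0.3],
    [0,-0.5,-0.3],
    [0,-0.5,-0.3],
  ],
  angular=[
    [0,0,0],
    [0,0,0],
    [0,0,0],
    [0,0,0],
    [0,0,0],
  ],
)

```text
time_s: 30.9
eef_pos: [613.6, -4.8, 268.3]
ee_rot: [3.141, 0.04, -0.0]
ft_force: [-0.5, 0.1, -0.2]
finger_gap: 48.6
grasp_force: 0.0
```

```bash
python3 - <<'E'
from h import *
t=snap('top','pics/t8.png');snap('scene','pics/s8.png')
a=cv2.resize(cv2.imread('pics/s8.png')[100:330,80:480],None,fx=2,fy=2)
b=cv2.imread('pics/t8.png')[130:290,215:515]
cv2.imwrite('pics/c8.png',a);cv2.imwrite('pics/d8.png',cv2.resize(b,None,fx=2.6,fy=2.6))
W=world(t);h=cv2.cvtColor(t['pixels'],cv2.COLOR_RGB2HSV)
m=((h[...,0]>12)&(h[...,0]<28)&(h[...,1]>130)&(h[...,2]>60)).astype(np.uint8);m[:130]=0;m[290:]=0
n,l,s,c=cv2.connectedComponentsWithStats(m)
for i in range(1,n):
    if s[i,4]>60:
        P=W[(l==i)]; P=P[np.isfinite(P[:,2])]; k=P[:,2]>26; A=np.c_[P[k,:2]-P[k,:2].mean(0),np.ones(k.sum())]; f=np.linalg.lstsq(A,P[k,2],rcond=None)[0]
        print(c[i].round(),s[i,4],P.mean(0).round(1),'z90 %.1f'%np.percentile(P[:,2],90),'slope',f[:2].round(3))
E
```

```text
[462. 158.] 593 [ 694.4 -295.9   30.8] z90 36.5 slope [-0.013 -0.009]
[192. 181.] 599 [635.5 494.9   6.5] z90 17.4 slope [ 0.093 -0.326]
[260. 157.] 259 [700.5 289.2  30.8] z90 36.3 slope [-0.06   0.019]
[242. 158.] 129 [698.  342.4  31. ] z90 36.5 slope [0.02  0.082]
[464. 183.] 187 [ 620.4 -299.7   31.8] z90 37.0 slope [-0.02  -0.056]
[254. 185.] 117 [620.  306.8  31.3] z90 36.5 slope [0.03 0.13]
[465. 233.] 386 [ 479.  -298.4   31.2] z90 35.8 slope [0.005 0.002]
[255. 234.] 549 [478.1 301.4  30.8] z90 35.9 slope [-0.01 -0.  ]
[470. 258.] 399 [ 407.8 -308.8   31.1] z90 36.1 slope [0.    0.002]
[255. 261.] 268 [401.1 301.6  31.2] z90 36.5 slope [ 0.006 -0.004]
```

View pics/c8.png

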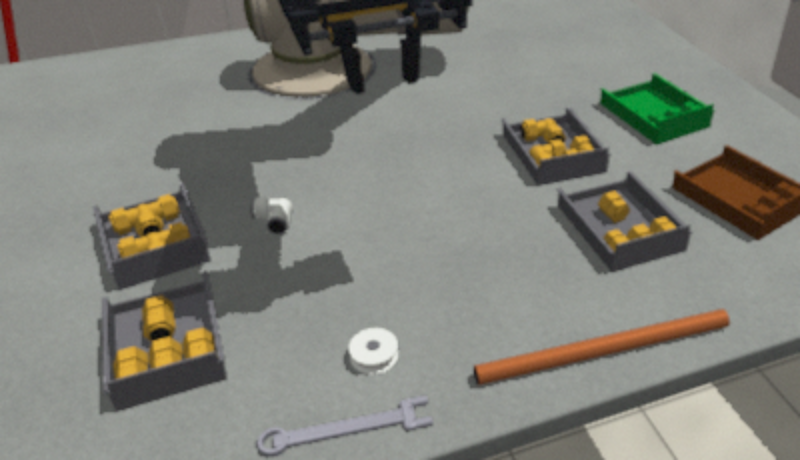

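View pics/d8.png

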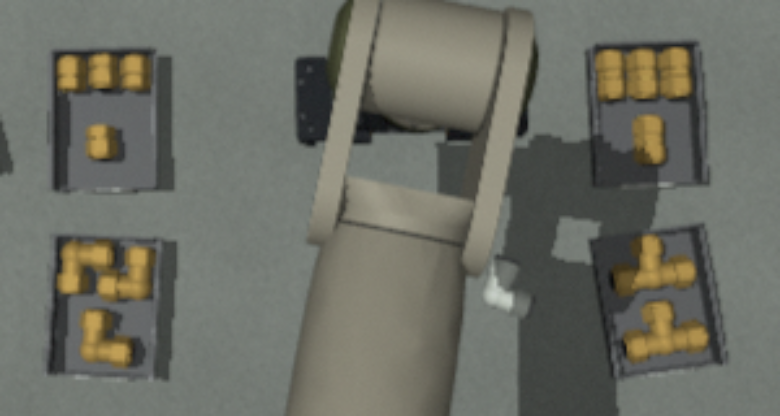

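All four fittings lie in their own bins in front of the stock, at (100,142), (105,338), (649,138) and (665,330) in the last picture. Their tops match the stock tops in height, and the plastic elbow and tape look undisturbed, so I hand in.

```bash
python3 -c "
from h import *
print(close_job())"
```

```text
the job is handed in; nothing more can be done
None
```

The coupling, elbow, tee and stop end each lie in their own bin in front of the stock, and the job is handed in at about 31 s of the 96 s; no verdict came back.

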